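# Unlatch a mould insert carrier and lift it out

## Task

Two carriers are latched into holders on the table. Take out the one with the rectangular mould insert: press its latch pad down so that it pops up, then lift it out and set it down upright and gently in the shallow metal tray. Leave the carrier with the round blank latched in its holder.

Things in the scene. Friction and masses are not known exactly. Their poses are not given: they have to be found in the camera images.
- insert_centre (a point): mid-height of the insert carrier's grip block: steel, 34 mm wide (y), 62 long (x), 27 high, its top half a grey mould insert with cavities; two pins end 17 mm above this point. 13 mm below it is the top of an aluminium flange (x -37 to +31 mm, 54 mm along y); the flat underside is 45 mm below. Loose, 0.32 kg. Latched: 65 mm above the table. Unlatched: 10 mm higher, and stays up.
- insert_holder: grey holder, fixed, that the insert carrier sits in; origin on the table under the carrier's centre, same axes. Base 84 x 76 mm, walls 45 mm high. A sprung hook hidden under the flange locks the carrier; pressing the pad frees it, a spring ejector pops it up 10 mm and the pad can be let go. Then it lifts straight out, clear after 30 mm more.
- insert_pad (a point): top centre of that latch's black ribbed press pad, 24 (x) x 30 mm, 70 mm from the carrier's centre towards its -x (robot side), 30 mm above the table. End of a sprung lever hinged 46 mm further +x and 18 mm lower: it goes down at most 13 mm to a stop, shifting outward 6 mm; the carrier is free after about 8 mm. Takes up to about 8 N and springs back.
- tray_in (a point): centre of the inner floor (3 mm above the table) of the shallow aluminium tray: fixed, 190 mm (x) by 150 mm (y), walls 3 mm thick and 25 mm high. The tall moulding press stands close behind it: cross to the tray on a straight line or on the robot's side, not in a wide arc.
- blank_centre (a point): the same point of the other carrier, which must stay: same holder, flange and latch pad, but with a round steel disc, 46 mm across and 15 mm thick, on a neck in place of the rectangular insert. 65 mm above the table.
Not all that is in view belongs to the job. Leave any purple look-alike of the part that bears insert_centre alone.

How it is judged (in metres and radians):
On the way, in this order (a step that is already met when the one before it is completed fails the run):
1. the insert carrier's latch pad is pressed down (by 5 mm or more) (height (world z) of insert_pad below 0.025 m), for 0.05 s.
2. the insert carrier is lifted out of its holder (height (world z) of insert_centre above 0.11 m), for 0.1 s.
At the end, for the whole second after the job is handed in: The insert carrier stands on the tray's floor inside its walls, upright within 10 degrees, released and at rest; the round-blank carrier is still latched down in its holder (within 6 mm of where it was) (x of insert_centre in the frame of tray_in between -0.085 and 0.085 m and y of insert_centre in the frame of tray_in between -0.065 and 0.065 m and z of insert_centre in the frame of tray_in below 0.05 m and angle between insert_centre's own z axis and vertical below 0.17 rad and linear speed of insert_carrier below 0.02 m/s and distance of blank_centre from where it was at the start of the episode below 0.006 m); the robot touches nothing.
It fails at once if the carrier with the round blank is unlatched or shifted (by more than 6 mm) (distance of blank_centre from where it was at the start of the episode above 0.006 m).
It fails at once if the insert carrier is dropped into the tray (falls freely at over 0.6 m/s) (linear speed of insert_carrier above 0.6 m/s and contact force between insert_carrier and the fingers below 0.3 N and horizontal distance between insert_centre and tray_in below 0.12 m).
It also fails if it takes over 59 s, if anything falls off the work surface, if the arm or the gripper's body presses on something with over 40 N, if the wrist force passes 120 N, or if a joint passes its speed limit or range.

## Robot

A 6-joint arm with a two-finger parallel gripper is mounted at the origin on a cart in front of the work surface, level with it; the furniture and walls round the work are solid. World frame = base frame: x ahead of the robot, y to its left, z up, the work surface at z = 0. Lengths are in m, angles in degrees, forces in N, time in s.
With the tool pointing down it reaches from about 0.35 to 0.875 m from the base axis. Payload 4.2 kg.
Tool frame: the origin (TCP) lies on the centre line of the jaws, within the pads' length; the fingertips stand 19 mm ahead of it and the grasp point (between the pads) is the TCP; z points along the fingers, y is the line along which they close (so a half turn about z gives the same grasp; the last joint's range is limited). The gripper opens to 87 mm and grips with 3 to 60 N. Pads are 19 mm wide; open, the fingers measure 117 mm over their backs; the gripper's body (75 mm by 190 mm) begins 51 mm behind the grasp point.
Start: joints at [-50.386, 22.042, 0.453, 0, -68.411, -14.817], TCP at [0.262, -0.567, 0.242] pointing down, gripper open.
Joint ranges: [-179.83, 179.83], [-69.29, 118.12], [-61.27, 80.66], [-181.25, 117.63], [-171.15, -9.14], [-177.46, 177.46]. Speed limits (degrees/s): [159.86, 159.86, 180, 180, 180, 180].

## Interface

Orientations are given as a 3x3 rotation matrix whose columns are the frame's x, y, z axes.
In Python, from station import sense, capture, finish_job, search_frame, masks_of gives the robot as it stands.
- The arm moves only by the tool drive_tool, never from a script. Its argument "rows" is a list of rows, each a list of 7 numbers: the opening in per cent of the stroke, from 0 (shut) to 100 (fully open), then the shift along the world's x, y, z in mm, then the turn, a rotation vector about the world's x, y, z in rad. In form: [[fingers, dx, dy, dz, wx, wy, wz], ...]. A call has 1 to 5 rows; each row shifts and turns the commanded pose from where the row before left it; what a row does not reach is not made up. A row lasts 1/12 s, in which the tool goes at most 41.7 mm and 7.16 degrees, less where a joint would pass 70% of its speed; a pose out of reach is approached as far as the arm can. A call is refused whole if a number of a shift passes 41.7 or a number of a turn 0.125, either way. A call with a gripper value outside its range is refused whole. The fingers move at their own pace and stop on an object; the grip force is fixed at half the most. Time passes only in rows, so rows that do not move let the fingers close. It gives the time, the measured TCP pose, the force, the opening and the grip force at its end, in the units of the state.
- sense(): the state, without advancing time (a new reading comes with each control period).
- capture(name): name is "side" or "top"; returns a dict with "frame" (384x512x3 uint8, red, green, blue), "z_map" (384x512 float32, m along the optical axis (not along the pixel's ray), 0 where there is no reading), "fx", "fy", "cx", "cy" (pixels), "R" (3x3) and "t" (3): a world point X has camera coordinates R X + t. Camera axes: x right, y down, z forward; pixel columns grow to the right and rows downward; lengths in m; the calibration is good to about 2 mm. A picture is of the moment at which its call begins.
- finish_job(): hands the job in; it is judged then, once.
Trained networks look in a picture, given as the dict that the camera call returned (one of the last four; its "shot" number tells which), for a name from the list of things; names that differ only in an ending like _2 or _b are one class to them, and where a whole thing is asked for, a point or a joint stands for the part that bears it (a point fixed in the world has none). Each returns a list of dicts, best first, with "p" (0 to 1); they miss things now and then, are a little off and sometimes report something else, mostly with a low value. They report only what shows in the picture. A call takes as long as a camera call. They do not tell look-alikes from the thing itself.
- search_frame(label, picture): "xy" ([column, row] in pixels, amid what is visible of it).
- masks_of(label, picture): "region" (384x512 bool, what is visible of it) and "xy" ([column, row] in pixels, amid what is visible of it).
The state is a dict: "time_s": time; "joints": joint angles; "joint_velocities": joint speeds; "effort": joint torques, N m; "tcp_pos": TCP position; "ee_rot": TCP orientation; "wrist_force": force on the tool from outside, world axes, zero at the start; "moment": the same for the moment, N m; "gripper_width": opening from 0.0 (shut) to 1.0 (fully open); "gripper_force": force on a finger pad.
Only numpy, scipy, OpenCV 4.12 (cv2) and the standard library are available. Lean on these libraries where they do the work, as an engineer would, in place of code of your own. Each camera call takes 0.05 s, during which the arm holds its last target. There are 200 camera calls.

## Working session

There is one attempt and no reset: what is moved stays moved. The work goes in short steps, Python scripts to look and compute and a tool call to move; the robot and the scene stay as the last step left them, time stands still between calls to the robot, and variables do not carry over. Pictures are saved under pics/ and viewed, at most 10 in all, crops included, and the job is handed in when it is done.

Besides the shell and the picture viewer there is one more tool, called as name(argument=value, ...) on one line, values as JSON. drive_tool: Moves the arm, as the interface text tells. Its arguments: {"type":"object","properties":{"rows":{"type":"array"}},"required":["rows"]}

```bash
mkdir -p pics; cat > h.py <<'E'
import numpy as np, cv2
from station import *
def world(c,u,v,z=None):
    z=c["z_map"][int(v),int(u)] if z is None else z
    p=np.array([(u-c["cx"])/c["fx"]*z,(v-c["cy"])/c["fy"]*z,z]); return np.array(c["R"]).T@(p-np.array(c["t"]))
def cloud(c):
    v,u=np.mgrid[:384,:512]; z=c["z_map"]
    p=np.stack([(u-c["cx"])/c["fx"]*z,(v-c["cy"])/c["fy"]*z,z],-1)
    return (p-np.array(c["t"]))@np.array(c["R"])
E
python3 - <<'E'
from h import *
np.set_printoptions(precision=4,suppress=True)
ims=[]
for n in("top","side"):
    c=capture(n); ims.append(c["frame"]); W=cloud(c)
    for l in("insert_centre","insert_pad","tray_in","blank_centre","insert_holder"):
        for d in search_frame(l,c)[:4]:
            u,v=d["xy"]; print(n,l,round(d["p"],2),np.round(d["xy"]),world(c,u,v))
for n,i in zip(("top","side"),ims): cv2.imwrite(f"pics/{n}0.png",cv2.resize(i[:,:,::-1],(800,600)))
print(sense())
E
```

```text
top insert_centre 0.93 [208. 217.] [0.4791 0.1153 0.0588]
top insert_centre 0.78 [161. 182.] [0.5613 0.2277 0.073 ]
top insert_pad 0.58 [168. 204.] [0.5171 0.2204 0.0231]
top tray_in 0.73 [377. 223.] [ 0.4759 -0.307   0.0019]
top insert_holder 0.91 [173. 193.] [0.5391 0.2032 0.053 ]
side insert_centre 0.68 [268. 251.] [0.4864 0.1377 0.0555]
side insert_centre 0.67 [230. 284.] [0.5734 0.2488 0.0796]
side insert_pad 0.63 [260. 289.] [0.5108 0.2205 0.0283]
side tray_in 0.61 [256. 165.] [ 0.481  -0.3054  0.0025]
side blank_centre 0.69 [228. 219.] [0.5735 0.0347 0.0715]
side insert_holder 0.77 [232. 306.] [0.5718 0.2599 0.0283]
{'time_s': 0.6, 'joints': array([-50.385 ,  22.0376,   0.4518,  -0.0014, -68.4116, -14.8153]), 'joint_velocities': array([ 0.0284,  0.0464, -0.1094, -0.0467,  0.003 , -0.0803]), 'effort': array([  0.0004, -39.0212,  18.7536,   4.2225,   0.0154,  -0.    ]), 'tcp_pos': array([ 0.2621, -0.5673,  0.2416]), 'ee_rot': array([[-0.9078, -0.4194,  0.    ],
       [-0.4194,  0.9078, -0.    ],
       [-0.    , -0.    , -1.    ]]), 'wrist_force': array([ 0.6669, -0.0316,  0.8701]), 'moment': array([-0.0288, -0.0585,  0.0213]), 'gripper_force': 0.0, 'gripper_width': 1.0021357476077426}
```

View pics/top0.png

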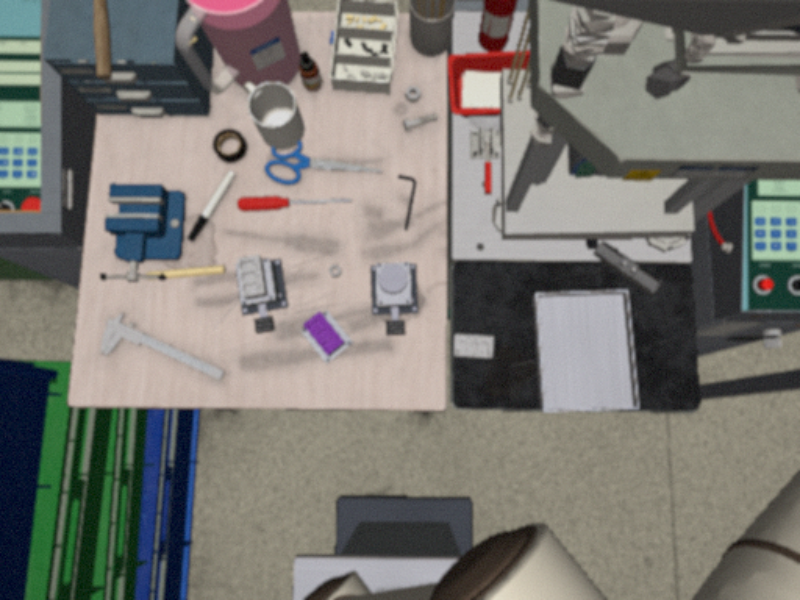

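View pics/side0.png

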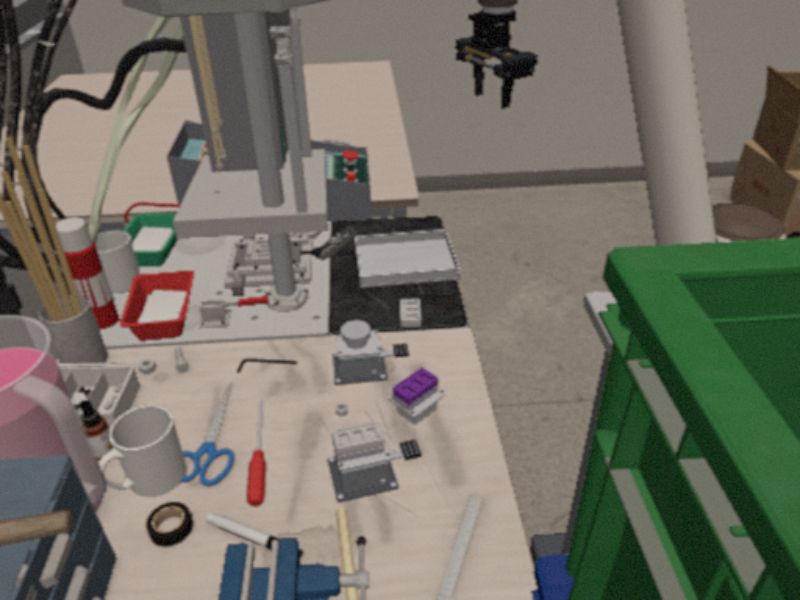

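Candidates in the 800x600 top view are the insert carrier at (262,283) with its pad at (264,324), the round blank at (394,285), and the purple look-alike at (325,337). The grey rectangular one at (262,283) fits the description. The tray is at (587,350). Next I'll measure it and confirm it in a crop.

```bash
python3 - <<'E'
from h import *
np.set_printoptions(precision=4,suppress=True)
def rect(P,n):
    r=cv2.minAreaRect((P[:,:2]*1000).astype(np.float32)); print(n,len(P),"ctr",np.round(r[0],1),"size",np.round(r[1],1),"ang",round(r[2],1),"z med/90",np.round(np.percentile(P[:,2],[10,50,90]),4))
outs=[]
for n in("top","side"):
    c=capture(n); W=cloud(c); ok=c["z_map"]>0
    def sel(x0,x1,y0,y1,z0,z1): return W[ok&(W[...,0]>x0)&(W[...,0]<x1)&(W[...,1]>y0)&(W[...,1]<y1)&(W[...,2]>z0)&(W[...,2]<z1)]
    print(n); 
    rect(sel(.48,.66,.15,.30,.066,.1),"block"); rect(sel(.48,.66,.15,.30,.042,.062),"flange"); rect(sel(.44,.66,.13,.32,.004,.015),"base")
    rect(sel(.45,.525,.17,.28,.018,.04),"pad"); rect(sel(.48,.66,-.12,.0,.066,.1),"blank"); 
    rect(sel(.33,.62,-.43,-.18,.015,.04),"traywall")
    m=masks_of("insert_pad",c)
    for d in m[:3]: 
        P=W[d["region"]&ok]; rect(P,"padmask p%.2f"%d["p"])
    for d in masks_of("insert_centre",c)[:3]:
        P=W[d["region"]&ok]; rect(P,"insmask p%.2f"%d["p"])
    f=c["frame"][:,:,::-1]
    cr=f[155:225,120:280] if n=="top" else f[190:330,190:300]
    outs.append(cv2.resize(cr,(480,210) if n=="top" else (300,382),interpolation=cv2.INTER_CUBIC))
o=np.zeros((382,800,3),np.uint8); o[:210,:480]=outs[0]; o[:,490:790]=outs[1]; cv2.imwrite("pics/crop1.png",o)
E
```

```text
top
block 397 ctr [574.7 229.3] size [62.9 34.9] ang 11.4 z med/90 [0.0718 0.0774 0.0814]
flange 247 ctr [571.2 228.4] size [66.6 54.6] ang 11.8 z med/90 [0.0488 0.0521 0.0559]
base 282 ctr [547.5 225.5] size [211.6 189.3] ang 0.3 z med/90 [0.0043 0.006  0.0124]
pad 130 ctr [509.1 216.8] size [30.8 30.5] ang 10.5 z med/90 [0.026  0.0292 0.0321]
blank 59 ctr [572.1  -4.9] size [36.4  9.7] ang 0.7 z med/90 [0.0757 0.0785 0.0815]
traywall 569 ctr [ 498.1 -323.3] size [240.5 208.5] ang 2.2 z med/90 [0.0164 0.0229 0.0273]
padmask p0.64 174 ctr [515.3 223.1] size [49.3 34.5] ang 23.9 z med/90 [0.0237 0.0287 0.0321]
insmask p0.72 627 ctr [490.4 119.6] size [77.  55.3] ang 40.3 z med/90 [0.0302 0.0527 0.0599]
insmask p0.56 611 ctr [572.  228.9] size [67.4 53.8] ang 11.8 z med/90 [0.0512 0.0738 0.0805]
side
block 534 ctr [576.4 230.8] size [62.1 37.3] ang 11.3 z med/90 [0.0709 0.078  0.0808]
flange 388 ctr [546.7 215.9] size [141.4  71.2] ang 30.9 z med/90 [0.0443 0.0526 0.0586]
base 484 ctr [534.3 225.1] size [187.4 188.8] ang 0.3 z med/90 [0.0044 0.0068 0.0132]
pad 153 ctr [511.1 217.8] size [30.1 32.2] ang 9.6 z med/90 [0.0272 0.0298 0.0318]
blank 23 ctr [578.   -5.5] size [10.9 32. ] ang 89.6 z med/90 [0.0781 0.0793 0.0808]
traywall 477 ctr [ 500.  -318.9] size [236.9 215.9] ang 2.8 z med/90 [0.0159 0.0211 0.0253]
padmask p0.59 204 ctr [513.  210.8] size [75.4 42. ] ang 84.4 z med/90 [0.0004 0.0291 0.0317]
insmask p0.86 806 ctr [492.9  92.8] size [ 79.2 129.1] ang 6.5 z med/90 [0.0095 0.0451 0.0594]
insmask p0.67 866 ctr [579.5 196.9] size [ 68.2 124.1] ang 9.6 z med/90 [0.0522 0.0728 0.0801]
```

View pics/crop1.png

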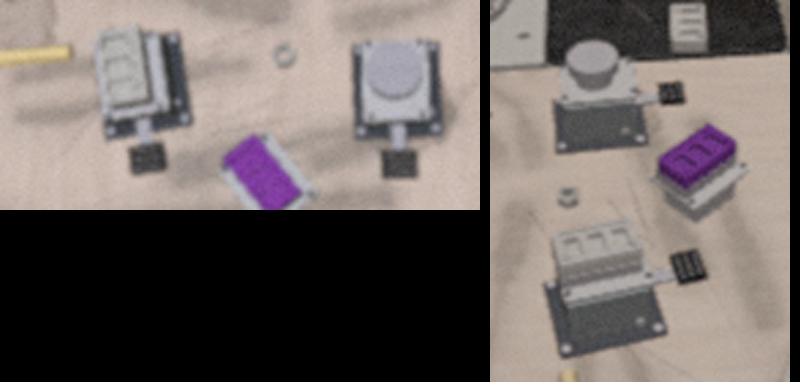

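The crop confirms the choice: the grey rectangular insert with cavities is at left, the round blank at right, and the purple look-alike between them. The insert centre is near (0.575, 0.2295), yaw 11.4°. The pad is 66–70 mm towards the robot at z 0.030, which matches the description. I'll move above the pad with the fingers shut.

drive_tool(rows=[[0,12,39.1,0,0,0,-0.0117],[0,12,39.1,0,0,0,-0.0117],[0,12,39.1,0,0,0,-0.0117],[0,12,39.1,0,0,0,-0.0117],[0,12,39.1,0,0,0,-0.0117]])

```text
time_s: 1.32
tcp_pos: [0.3222, -0.3702, 0.2416]
ee_rot: [[-0.931, -0.364, 0.0], [-0.364, 0.931, -0.0], [-0.0, -0.0, -1.0]]
wrist_force: [0.4, 0.6, 0.5]
gripper_width: 0.705
gripper_force: 0.0
```

drive_tool(rows=[[0,12,39.1,0,0,0,-0.0117],[0,12,39.1,0,0,0,-0.0117],[0,12,39.1,0,0,0,-0.0117],[0,12,39.1,0,0,0,-0.0117],[0,12,39.1,0,0,0,-0.0117]])

```text
time_s: 1.73
tcp_pos: [0.3823, -0.1745, 0.242]
ee_rot: [[-0.951, -0.31, 0.001], [-0.31, 0.951, -0.0], [-0.001, -0.001, -1.0]]
wrist_force: [0.6, 0.7, 0.2]
gripper_width: 0.328
gripper_force: 0.0
```

drive_tool(rows=[[0,12,39.1,0,0,0,-0.0117],[0,12,39.1,0,0,0,-0.0117],[0,12,39.1,0,0,0,-0.0117],[0,12,39.1,0,0,0,-0.0117],[0,12,39.1,0,0,0,-0.0117]])

```text
time_s: 2.15
tcp_pos: [0.4422, 0.0213, 0.2421]
ee_rot: [[-0.967, -0.255, 0.001], [-0.255, 0.967, 0.0], [-0.001, 0.0, -1.0]]
wrist_force: [0.9, -0.3, 0.8]
gripper_width: 0.016
gripper_force: 0.0
```

drive_tool(rows=[[0,12,39.1,0,0,0,-0.0117],[0,12,39.1,0,0,0,-0.0117],[0,12,39.1,0,0,0,-0.0117],[0,12,39.1,0,0,0,-0.0117],[0,0,0,0,0,0,0]])

```text
time_s: 2.57
tcp_pos: [0.4924, 0.1813, 0.2413]
ee_rot: [[-0.977, -0.214, 0.002], [-0.214, 0.977, 0.001], [-0.003, 0.001, -1.0]]
wrist_force: [-0.3, -0.3, -0.1]
gripper_width: 0.004
gripper_force: 0.0
```

```bash
python3 - <<'E'
from h import *
np.set_printoptions(precision=4,suppress=True)
for n in("top","side"):
    c=capture(n); W=cloud(c); ok=c["z_map"]>0
    # tray: wall-height pixels in the region, and footprint
    for z0,z1 in((.017,.032),):
        m=ok&(W[...,0]>.36)&(W[...,0]<.60)&(W[...,1]>-.42)&(W[...,1]<-.20)&(W[...,2]>z0)&(W[...,2]<z1)
        k,lab,st,_=cv2.connectedComponentsWithStats(m.astype(np.uint8))
        for i in np.argsort(-st[1:,4])[:3]+1:
            P=W[lab==i]; r=cv2.minAreaRect((P[:,:2]*1000).astype(np.float32)); print(n,st[i],np.round(r[0]),np.round(r[1]),round(r[2],1))
    for d in masks_of("tray_in",c)[:2]:
        P=W[d["region"]&ok]; r=cv2.minAreaRect((P[:,:2]*1000).astype(np.float32)); print(n,"mask",round(d["p"],2),np.round(r[0]),np.round(r[1]),round(r[2],1),np.median(P,0))
E
```

```text
top [342 186  67  78 446] [ 472. -296.] [190. 152.] 2.8
top [402 176   1   2   2] [ 595. -371.] [3. 0.] 178.0
top [421 182   1   2   2] [ 580. -418.] [2. 0.] -172.0
top mask 0.84 [ 475. -300.] [196. 160.] 2.3 [ 0.472  -0.2986  0.0035]
side [228 162  22  18  72] [ 557. -243.] [45. 99.] 37.2
side [227 151  10  10  32] [ 567. -342.] [65. 25.] 66.0
side [285 148   5  13  18] [ 383. -326.] [ 4. 77.] 3.8
side mask 0.74 [ 405. -811.] [2042.  196.] 81.5 [ 0.544  -0.289   0.0044]
```

Tray centre is near (0.473, -0.298), yaw about 2.7°, size 190x152, which matches. Now I'll go to the pad.

drive_tool(rows=[[0,12,39,0,0,0,-0.012],[0,0,0,-38,0,0,0],[0,0,0,-38,0,0,0],[0,0,0,-38,0,0,0],[0,0,0,-38,0,0,0]])

```text
time_s: 3.18
tcp_pos: [0.5021, 0.2133, 0.089]
ee_rot: [[-0.981, -0.196, 0.002], [-0.196, 0.981, 0.001], [-0.002, 0.001, -1.0]]
wrist_force: [0.4, 0.1, 0.6]
gripper_width: 0.004
gripper_force: 0.0
```

drive_tool(rows=[[0,0,0,-20,0,0,0],[0,0,0,0,0,0,0],[0,0,0,0,0,0,0],[0,0,0,0,0,0,0]])

```text
time_s: 3.52
tcp_pos: [0.5034, 0.2146, 0.0715]
ee_rot: [[-0.98, -0.197, 0.003], [-0.197, 0.98, 0.002], [-0.003, 0.001, -1.0]]
wrist_force: [0.8, -0.0, 0.4]
gripper_width: 0.005
gripper_force: 0.0
```

```bash
python3 - <<'E'
from h import *
c=capture("side"); s=sense(); print(s["tcp_pos"],s["ee_rot"],s["wrist_force"])
cv2.imwrite("pics/s1.png",cv2.resize(c["frame"][230:340,190:310,::-1],(600,550),interpolation=cv2.INTER_CUBIC))
E
```

```text
[0.50357196 0.21498482 0.0719155 ] [[-0.98041325 -0.19691464  0.00380633]
 [-0.19690574  0.980419    0.00259018]
 [-0.00424185  0.00178996 -0.9999894 ]] [0.71367127 0.91105872 0.4622658 ]
```

View pics/s1.png

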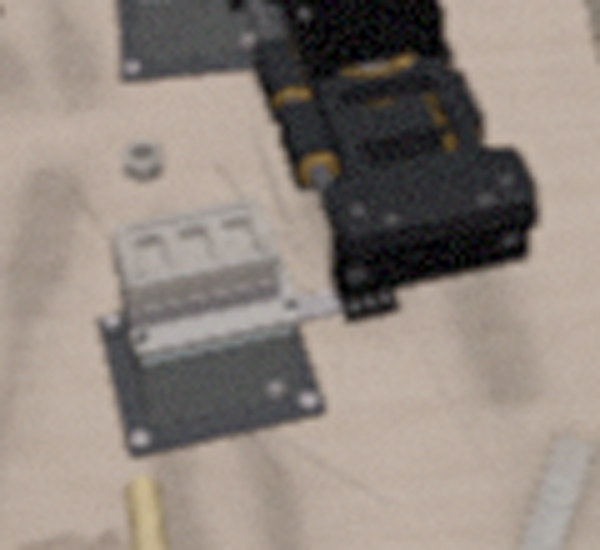

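The gripper sits over the pad, visible at crop (368,300), with a gap to the block. I'll press now.

drive_tool(rows=[[0,0,0,-10,0,0,0],[0,0,0,-10,0,0,0],[0,0,0,-4,0,0,0],[0,0,0,-4,0,0,0],[0,0,0,-3,0,0,0]])

```text
time_s: 3.98
tcp_pos: [0.5006, 0.2141, 0.038]
ee_rot: [[-0.98, -0.197, -0.003], [-0.197, 0.98, -0.002], [0.003, -0.001, -1.0]]
wrist_force: [-5.4, 0.9, 4.1]
gripper_width: 0.004
gripper_force: 2.9
```

drive_tool(rows=[[0,0,0,-2,0,0,0],[0,0,0,0,0,0,0],[0,0,0,0,0,0,0]])

```text
time_s: 4.23
tcp_pos: [0.5005, 0.2141, 0.0366]
ee_rot: [[-0.98, -0.197, -0.003], [-0.197, 0.98, -0.002], [0.004, -0.001, -1.0]]
wrist_force: [-5.9, 0.2, 7.9]
gripper_width: 0.006
gripper_force: 4.6
```

```bash
cat > z.py <<'E'
from h import *
for n in("side","top"):
    c=capture(n);W=cloud(c);ok=c["z_map"]>0
    m=ok&(W[...,0]>.55)&(W[...,0]<.61)&(W[...,1]>.20)&(W[...,1]<.26)&(W[...,2]>.066)&(W[...,2]<.11)
    P=W[m]; 
    if len(P)>20: r=cv2.minAreaRect((P[:,:2]*1000).astype(np.float32)); print(n,len(P),np.percentile(P[:,2],[50,80,90]),np.round(r[0]),np.round(r[1]),round(r[2],1))
s=sense(); print(s["tcp_pos"],s["wrist_force"])
E
python3 z.py
```

```text
side 590 [0.08559371 0.08953546 0.09044202] [577. 232.] [59. 40.] 11.9
top 205 [0.08699058 0.08919976 0.09017536] [587. 232.] [43. 39.] 2.7
[0.50048319 0.21406486 0.03666768] [-5.37198476  0.69196019  7.15937159]
```

It popped up 10 mm. I'll raise the arm, open the fingers and move over the block.

drive_tool(rows=[[0,-3,0,10,0,0,0],[0,0,0,35,0,0,0],[0,0,0,35,0,0,0],[100,0,0,35,0,0,0],[100,38,8,25,0,0,0]])

```text
time_s: 4.75
tcp_pos: [0.5302, 0.2207, 0.1783]
ee_rot: [[-0.98, -0.199, 0.0], [-0.199, 0.98, 0.001], [-0.0, 0.001, -1.0]]
wrist_force: [-0.7, 1.3, -0.8]
gripper_width: 0.091
gripper_force: 0.0
```

drive_tool(rows=[[100,38,8,0,0,0,0],[100,0,0,0,0,0,0],[100,0,0,0,0,0,0],[100,0,0,0,0,0,0],[100,0,0,0,0,0,0]])

```text
time_s: 5.17
tcp_pos: [0.5703, 0.2292, 0.1735]
ee_rot: [[-0.98, -0.197, -0.002], [-0.197, 0.98, -0.001], [0.002, -0.001, -1.0]]
wrist_force: [0.7, -0.1, 0.3]
gripper_width: 0.45
gripper_force: 0.0
```

drive_tool(rows=[[100,0,0,0,0,0,0],[100,0,0,0,0,0,0],[100,0,0,0,0,0,0]])

```text
time_s: 5.42
tcp_pos: [0.5709, 0.2297, 0.1743]
ee_rot: [[-0.98, -0.198, 0.0], [-0.198, 0.98, -0.0], [-0.0, -0.0, -1.0]]
wrist_force: [-0.6, -0.5, -0.8]
gripper_width: 0.678
gripper_force: 0.0
```

```bash
python3 z.py
```

```text
side 606 [0.08583211 0.0892737  0.08990935] [578. 232.] [61. 37.] 11.5
top 197 [0.08594574 0.08907512 0.09024402] [573. 225.] [47. 42.] 8.8
[0.57116682 0.22981944 0.17430487] [ 0.03669694  1.75212534 -0.03001742]
```

drive_tool(rows=[[100,5,1,0,0,0,0],[100,0,0,-10,0,0,0],[100,0,0,-10,0,0,0],[100,0,0,-20,0,0,0],[100,0,0,-20,0,0,0]])

```text
time_s: 5.93
tcp_pos: [0.5763, 0.2307, 0.1128]
ee_rot: [[-0.98, -0.197, 0.0], [-0.197, 0.98, 0.0], [-0.0, 0.0, -1.0]]
wrist_force: [-0.4, 0.4, -0.7]
gripper_width: 0.993
gripper_force: 0.0
```

drive_tool(rows=[[100,0,0,-15,0,0,0],[100,0,0,-9,0,0,0],[100,0,0,-5,0,0,0],[100,0,0,0,0,0,0],[100,0,0,0,0,0,0]])

```text
time_s: 6.35
tcp_pos: [0.5767, 0.2309, 0.0852]
ee_rot: [[-0.98, -0.197, 0.0], [-0.197, 0.98, 0.0], [-0.0, -0.0, -1.0]]
wrist_force: [0.3, 0.1, 0.0]
gripper_width: 1.002
gripper_force: 0.0
```

drive_tool(rows=[[0,0,0,0,0,0,0],[0,0,0,0,0,0,0],[0,0,0,0,0,0,0],[0,0,0,0,0,0,0],[0,0,0,0,0,0,0]])

```text
time_s: 6.77
tcp_pos: [0.5765, 0.2309, 0.0855]
ee_rot: [[-0.98, -0.197, 0.001], [-0.197, 0.98, 0.0], [-0.001, 0.0, -1.0]]
wrist_force: [0.8, 0.3, 0.7]
gripper_width: 0.706
gripper_force: 0.0
```

drive_tool(rows=[[0,0,0,0,0,0,0],[0,0,0,0,0,0,0],[0,0,0,0,0,0,0],[0,0,0,0,0,0,0],[0,0,0,0,0,0,0]])

```text
time_s: 7.18
tcp_pos: [0.5764, 0.2308, 0.0851]
ee_rot: [[-0.98, -0.197, -0.0], [-0.197, 0.98, 0.0], [0.0, 0.0, -1.0]]
wrist_force: [0.2, 0.8, 1.7]
gripper_width: 0.387
gripper_force: 30.0
```

Gripped at 34 mm with 30 N. I'll lift straight up.

drive_tool(rows=[[0,0,0,0,0,0,0],[0,0,0,4,0,0,0],[0,0,0,6,0,0,0],[0,0,0,6,0,0,0],[0,0,0,8,0,0,0]])

```text
time_s: 7.6
tcp_pos: [0.5755, 0.2302, 0.109]
ee_rot: [[-0.98, -0.197, -0.003], [-0.197, 0.98, -0.002], [0.003, -0.001, -1.0]]
wrist_force: [-0.4, -0.4, -3.5]
gripper_width: 0.387
gripper_force: 30.0
```

drive_tool(rows=[[0,0,0,12,0,0,0],[0,0,0,15,0,0,0],[0,0,0,20,0,0,0],[0,0,0,25,0,0,0],[0,0,0,20,0,0,0]])

```text
time_s: 8.02
tcp_pos: [0.576, 0.2305, 0.2034]
ee_rot: [[-0.98, -0.197, -0.0], [-0.197, 0.98, -0.0], [0.0, -0.0, -1.0]]
wrist_force: [0.2, -0.2, -3.5]
gripper_width: 0.384
gripper_force: 30.0
```

```bash
python3 - <<'E'
from h import *
c=capture("side"); s=sense(); print(s["tcp_pos"],s["wrist_force"],s["gripper_width"],s["joints"])
cv2.imwrite("pics/s2.png",cv2.resize(c["frame"][:,:,::-1],(800,600)))
E
```

```text
[0.57820944 0.23138372 0.20829228] [1.61333528 0.16454803 1.28516344] 0.3861719524727084 [  36.73603485   22.95561667   -3.1136177     0.13672061  -63.45289078
 -115.35814085]
```

View pics/s2.png

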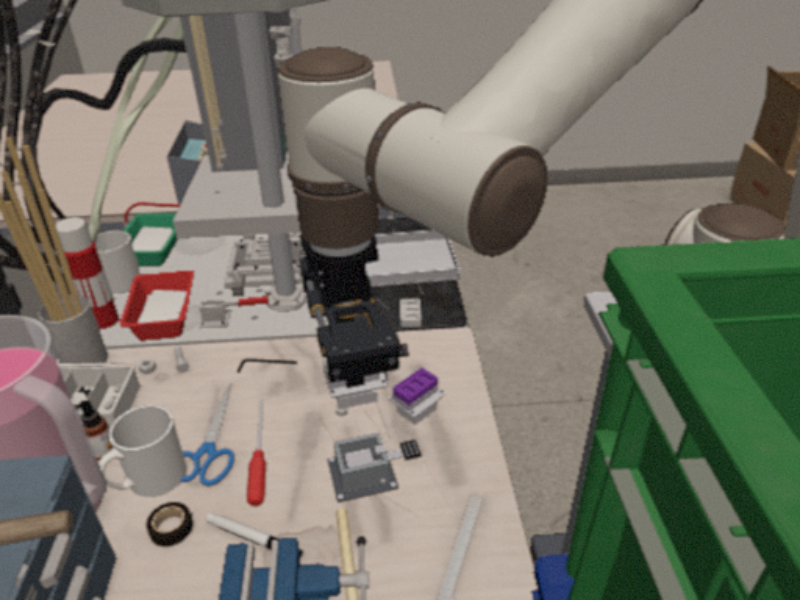

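The carrier is out: the empty holder shows at (362,465) and the carrier hangs level in the fingers at (355,390). Next I'll cross in a straight line to the tray.

drive_tool(rows=[[0,-2,-10,0,0,0,0],[0,-4,-20,0,0,0,0],[0,-6,-29.5,0,0,0,-0.0094],[0,-6,-29.5,0,0,0,-0.0094],[0,-6,-29.5,0,0,0,-0.0094]])

```text
time_s: 8.48
tcp_pos: [0.5502, 0.1102, 0.1993]
ee_rot: [[-0.986, -0.169, -0.004], [-0.169, 0.986, -0.001], [0.005, -0.001, -1.0]]
wrist_force: [0.2, -0.5, -3.8]
gripper_width: 0.387
gripper_force: 30.0
```

drive_tool(rows=[[0,-6,-29.5,0,0,0,-0.0094],[0,-6,-29.5,0,0,0,-0.0094],[0,-6,-29.5,0,0,0,-0.0094],[0,-6,-29.5,0,0,0,-0.0094],[0,-6,-29.5,0,0,0,-0.0094]])

```text
time_s: 8.9
tcp_pos: [0.5199, -0.0371, 0.1997]
ee_rot: [[-0.993, -0.122, -0.004], [-0.122, 0.993, -0.0], [0.004, 0.0, -1.0]]
wrist_force: [0.7, 0.2, -3.1]
gripper_width: 0.388
gripper_force: 30.0
```

drive_tool(rows=[[0,-6,-29.5,0,0,0,-0.0094],[0,-6,-29.5,0,0,0,-0.0094],[0,-6,-29.5,0,0,0,-0.0094],[0,-6,-29.5,0,0,0,-0.0094],[0,-6,-29.5,0,0,0,-0.0094]])

```text
time_s: 9.32
tcp_pos: [0.4899, -0.1841, 0.1997]
ee_rot: [[-0.997, -0.075, -0.004], [-0.075, 0.997, 0.001], [0.004, 0.001, -1.0]]
wrist_force: [0.1, 0.3, -3.0]
gripper_width: 0.389
gripper_force: 30.0
```

drive_tool(rows=[[0,-6,-29.5,0,0,0,-0.0094],[0,-6,-29.5,0,0,0,-0.0094],[0,-6,-29.5,0,0,0,-0.0094],[0,-3,-17,0,0,0,0],[0,-2,-10,0,0,0,0]])

```text
time_s: 9.73
tcp_pos: [0.4669, -0.2998, 0.1994]
ee_rot: [[-0.999, -0.045, -0.004], [-0.045, 0.999, 0.002], [0.004, 0.002, -1.0]]
wrist_force: [-0.1, 0.0, -3.1]
gripper_width: 0.393
gripper_force: 30.0
```

drive_tool(rows=[[0,0,0,0,0,0,0],[0,0,0,0,0,0,0],[0,0,0,0,0,0,0]])

```text
time_s: 9.98
tcp_pos: [0.469, -0.2973, 0.2006]
ee_rot: [[-0.999, -0.049, -0.001], [-0.049, 0.999, 0.001], [0.001, 0.001, -1.0]]
wrist_force: [0.5, -1.2, -3.8]
gripper_width: 0.391
gripper_force: 30.0
```

drive_tool(rows=[[0,0,0,-15,0,0,0],[0,0,0,-30,0,0,0],[0,0,0,-30,0,0,0],[0,0,0,-30,0,0,0],[0,0,0,-15,0,0,0]])

```text
time_s: 10.4
tcp_pos: [0.4676, -0.296, 0.0777]
ee_rot: [[-0.999, -0.049, -0.005], [-0.049, 0.999, 0.003], [0.005, 0.003, -1.0]]
wrist_force: [-1.0, -0.2, -3.1]
gripper_width: 0.39
gripper_force: 30.0
```

drive_tool(rows=[[0,0,0,-8,0,0,0],[0,0,0,-4,0,0,0],[0,0,0,-3,0,0,0],[0,0,0,-2,0,0,0],[0,0,0,-2,0,0,0]])

```text
time_s: 10.82
tcp_pos: [0.4705, -0.2983, 0.0633]
ee_rot: [[-0.999, -0.049, 0.003], [-0.049, 0.999, -0.001], [-0.003, -0.001, -1.0]]
wrist_force: [0.1, -0.2, -3.1]
gripper_width: 0.386
gripper_force: 30.0
```

```bash
python3 - <<'E'
from h import *
c=capture("side"); s=sense(); print(s["tcp_pos"],s["wrist_force"],s["gripper_width"])
cv2.imwrite("pics/s3.png",cv2.resize(c["frame"][100:220,200:320,::-1],(600,600),interpolation=cv2.INTER_CUBIC))
E
```

```text
[ 0.47005754 -0.29825595  0.0627438 ] [ 0.46066635  0.42766226 -3.70585912] 0.3921549206788132
```

View pics/s3.png

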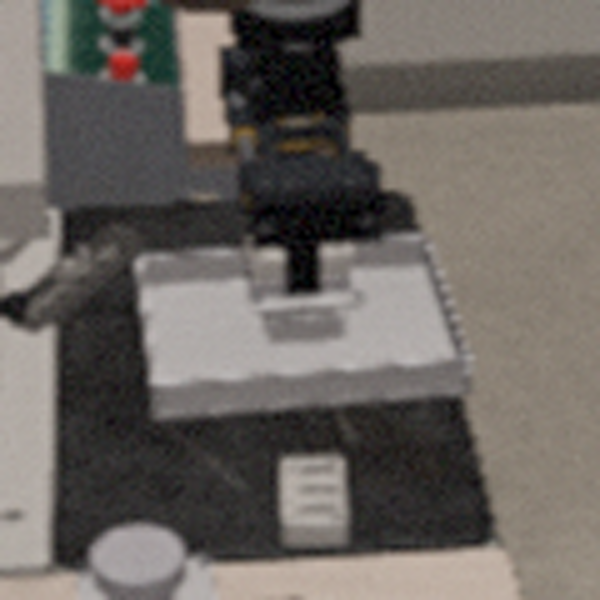

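The carrier hangs upright inside the tray, at crop (300,310), just above the floor. I'll creep down until I feel contact.

drive_tool(rows=[[0,0,0,-1.5,0,0,0],[0,0,0,-1,0,0,0],[0,0,0,-1,0,0,0],[0,0,0,0,0,0,0]])

```text
time_s: 11.2
tcp_pos: [0.4694, -0.2983, 0.0586]
ee_rot: [[-0.999, -0.048, 0.0], [-0.048, 0.999, 0.0], [-0.0, 0.0, -1.0]]
wrist_force: [0.4, -0.0, -2.6]
gripper_width: 0.39
gripper_force: 30.0
```

drive_tool(rows=[[0,0,0,-1,0,0,0],[0,0,0,0,0,0,0]])

```text
time_s: 11.37
tcp_pos: [0.4696, -0.2983, 0.058]
ee_rot: [[-0.999, -0.048, 0.0], [-0.048, 0.999, -0.0], [-0.0, -0.0, -1.0]]
wrist_force: [-0.3, 0.2, 0.1]
gripper_width: 0.386
gripper_force: 30.0
```

Contact: the 3 N load has gone from the wrist, at the expected z of 0.058. I'll release slowly.

drive_tool(rows=[[0,0,0,-0.5,0,0,0],[0,0,0,0,0,0,0],[60,0,0,0,0,0,0],[60,0,0,0,0,0,0],[60,0,0,0,0,0,0]])

```text
time_s: 11.78
tcp_pos: [0.4697, -0.2984, 0.0571]
ee_rot: [[-0.999, -0.048, 0.001], [-0.048, 0.999, -0.0], [-0.001, -0.0, -1.0]]
wrist_force: [0.4, -0.7, 0.0]
gripper_width: 0.534
gripper_force: 0.0
```

drive_tool(rows=[[65,0,0,0,0,0,0],[65,0,0,0,0,0,0],[65,0,0,0,0,0,0],[65,0,0,0,0,0,0]])

```text
time_s: 12.12
tcp_pos: [0.4694, -0.2982, 0.057]
ee_rot: [[-0.999, -0.048, -0.0], [-0.048, 0.999, 0.0], [0.0, 0.0, -1.0]]
wrist_force: [0.4, 0.0, 1.0]
gripper_width: 0.648
gripper_force: 0.0
```

drive_tool(rows=[[65,0,0,8,0,0,0],[65,0,0,15,0,0,0],[65,0,0,25,0,0,0],[65,0,0,35,0,0,0],[65,0,0,35,0,0,0]])

```text
time_s: 12.53
tcp_pos: [0.4688, -0.2981, 0.1764]
ee_rot: [[-0.999, -0.048, -0.002], [-0.048, 0.999, 0.0], [0.002, 0.0, -1.0]]
wrist_force: [1.4, -0.9, -0.1]
gripper_width: 0.645
gripper_force: 0.0
```

drive_tool(rows=[[65,0,0,30,0,0,0],[65,-20,0,15,0,0,0],[65,0,0,0,0,0,0],[65,0,0,0,0,0,0]])

```text
time_s: 12.87
tcp_pos: [0.4493, -0.2983, 0.2217]
ee_rot: [[-0.999, -0.048, 0.003], [-0.048, 0.999, -0.001], [-0.003, -0.001, -1.0]]
wrist_force: [-0.5, -0.2, -0.2]
gripper_width: 0.65
gripper_force: 0.0
```

```bash
python3 - <<'E'
from h import *
for n in ("side","top"):
    c=capture(n); W=cloud(c); ok=c["z_map"]>0
    m=ok&(abs(W[...,0]-.47)<.06)&(abs(W[...,1]+.298)<.05)&(W[...,2]>.03)&(W[...,2]<.09); P=W[m]
    if len(P): print(n,len(P),np.round(P.mean(0),4),np.percentile(P[:,2],[50,90,97]))
    m=ok&(abs(W[...,0]-.575)<.05)&(abs(W[...,1]-.0)<.06)&(W[...,2]>.066)&(W[...,2]<.12); P=W[m]
    if len(P): print("blank",len(P),np.percentile(P[:,2],[50,90]))
    if n=="side": cv2.imwrite("pics/s4.png",cv2.resize(c["frame"][100:240,180:320,::-1],(600,600),interpolation=cv2.INTER_CUBIC))
print(sense()["tcp_pos"],sense()["wrist_force"])
E
```

```text
side 346 [ 0.4721 -0.2871  0.0493] [0.05186255 0.06214036 0.06336052]
blank 245 [0.07885811 0.08041272]
blank 291 [0.07888306 0.08146117]
[ 0.44909192 -0.29799785  0.21946138] [ 0.03545731 -0.04714293 -0.3145165 ]
```

View pics/s4.png

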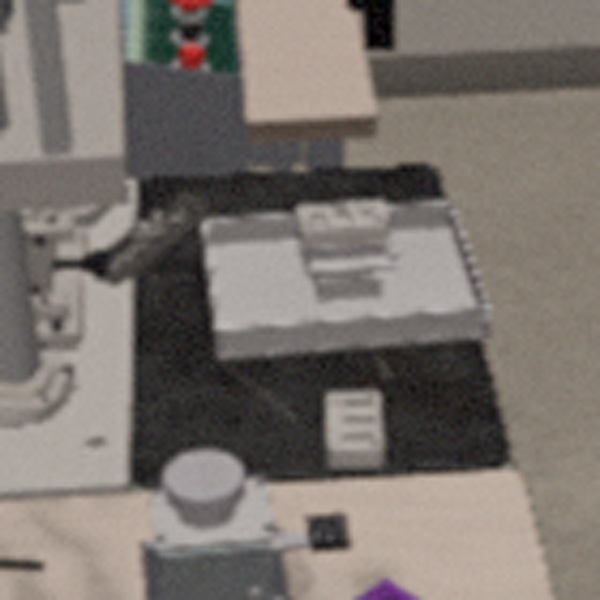

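The carrier stands upright in the tray at crop (345,250), with its top at 0.062 m as expected. The blank is still latched at its starting height, and the gripper is clear.

```bash
python3 -c "
from station import *
print(finish_job())"
```

```text
the job is handed in; nothing more can be done
None
```

The insert carrier is unlatched, lifted out and standing upright and released in the tray, and the round-blank carrier is still latched; I handed the job in at about 13 s, and no verdict came back.

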